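Stow the dried test coupon and secure the specimen case

TASK

Take the aluminium coupon out of the white drying stand and, without dropping it, stand it upright at the bottom of the free middle slot in the open specimen case. Then shut the lid fully, and only once it is down turn the turnbuttons on the left and right sides of the case inward until both lie square across the lid. Leave everything else on the bench where it is.

Things in the scene. Friction and masses are not known exactly. Their poses are not given: they have to be found in the camera images.
- coupon: Plain aluminium plate, 90 mm long (its x), 16 mm thick (its y), 60 mm tall (its z), 0.18 to 0.29 kg, standing on its long edge in the drying stand. Origin: centre of its underside.
- stand: White plastic drying stand fixed to the bench, 130 x 70 x 30 mm (x, y, z), on the left or right of the case; a slot along its x, 18 mm deep, holds the coupon, of which 42 mm stand out. Origin: centre of its underside.
- case: Grey specimen case fixed to the bench, 190 mm deep (x), 260 mm wide (y), 85 mm high, walls 6 mm, open on top. In it a row of three grey blocks 26 mm high on the 6 mm floor: the outer two (80 mm to either side) hold aluminium plates reaching 70 mm above the bench, the middle one has an empty slot. Origin: centre of its underside; x points to the hinge side, away from the robot; y to the left.
- slot (a point): Centre of the bottom of the empty slot, 10 mm above the bench. The slot is 100 mm long along the case's x, 20 mm wide along y, 22 mm deep (its mouth is 32 mm above the bench). Axes as the case's. When stowed, the coupon's origin is at this point.
- lid_hinge (a point): On the case's axis of the lid hinge, the middle of the far (+x) rim, 85 mm above the bench. The hinge axis runs along the case's y.
- lid (a joint): Hinge angle of the lid, a flat aluminium plate 202 mm long from the hinge, 258 mm wide, 8 mm thick: 0 = shut (lying on the case, its top 93 mm above the bench), about 1.4 rad = standing open. Stiff: it stays where it is left; about 3 N at the free edge moves it.
- lid_edge (a point): Middle of the lid's free edge, on its outer (upper when shut) face. Shut, it overhangs the case's front by 12 mm.
- turnbutton_left (a joint): Left turnbutton: 0 = pointing to the front (case -x) alongside the case, pi/2 = square across the lid, pointing right (case -y). Stops at 1.6; stays where it is left; about 1 N at the tab moves it. A dark steel bar 75 mm long from its upright pivot, 20 mm wide, turning level, 96 to 106 mm above the bench.
- left_pivot (a point): Left turnbutton's pivot, at the bar's underside, 96 mm above the bench, 147 mm left of the case's middle and 20 mm in front of it.
- left_tab (a point): Centre of the top of the upright thumb tab near the end of the left turnbutton, 66 mm from the pivot and 131 mm above the bench. The tab is 20 mm along the bar, 12 mm thick and rises 25 mm above the bar.
- turnbutton_right (a joint): The same for the right turnbutton, mirrored: 0 = pointing to the front, pi/2 = square across the lid, pointing to the left (case +y).
- right_pivot (a point): Right turnbutton's pivot, mirrored.
- right_tab (a point): Centre of the top of the right turnbutton's tab, mirrored.
- tray: Bystander: open steel tray 120 x 90 x 30 mm. Origin: centre of its underside.
- beaker: Bystander: white ceramic cup, 70 mm across, 90 mm high. Origin: centre of its underside.
- bottle: Bystander: white bottle, 64 mm across, 160 mm high. Origin: centre of its underside.
- puck_a: Bystander: black round specimen mount, 50 mm across, 30 mm high. Origin: centre of its underside.
- puck_b: Bystander: another such mount.
- brush: Bystander: brush lying behind the case.
- screwdriver: Bystander: screwdriver lying on the right.
Not all that is in view belongs to the job. There is more than one size of the coupon; the job needs the smallest.

How it is judged:
On the way, in this order (a step that is already met when the one before it is completed fails the run):
1. the coupon stands upright at the bottom of the case's free slot, let go (x of coupon in the frame of slot between -0.008 and 0.008 m and y of coupon in the frame of slot between -0.006 and 0.006 m and z of coupon in the frame of slot between -0.005 and 0.005 m and angle between coupon's own z axis and vertical below 0.2 rad and angle between the x axis of coupon and the x axis of case, either way round below 0.2 rad and contact force between coupon and the fingers below 0.1 N), for 0.2 s.
2. the lid is fully shut (value of joint lid below 0.05 rad), for 0.2 s.
3. both turnbuttons lie square across the lid (value of joint each of turnbutton_left, turnbutton_right above 1.4 rad and value of joint lid below 0.05 rad), for 0.2 s.
At the end, for the whole second after the job is handed in: The coupon stands in the free slot (origin within 8 mm along and 6 mm across the slot's centre, within 5 mm of its bottom, upright and lined up within 0.2 rad) and is at rest; the lid is shut (under 0.05 rad); both turnbuttons are turned past 1.4 rad across the lid (all of step 3 and x of coupon in the frame of slot between -0.008 and 0.008 m and y of coupon in the frame of slot between -0.006 and 0.006 m and z of coupon in the frame of slot between -0.005 and 0.005 m and angle between coupon's own z axis and vertical below 0.2 rad and angle between the x axis of coupon and the x axis of case, either way round below 0.2 rad and linear speed of coupon below 0.02 m/s); the robot touches nothing.
It fails at once if a turnbutton is swung in over the opening (past 0.6 rad) before the lid is down (0.1 rad) (value of joint lid above 0.1 rad and value of joint any of turnbutton_left, turnbutton_right above 0.6 rad).
It fails at once if the coupon is dropped (falls free faster than 0.7 m/s) (linear speed of coupon above 0.7 m/s and contact force between coupon and the fingers below 0.1 N).
It fails at once if a bystander is moved by more than 30 mm (distance of any of tray, beaker, bottle, puck_a, puck_b, brush, screwdriver from where it was at the start of the episode above 0.03 m).
It also fails if it takes over 72 s, if anything falls off the work surface, if the arm or the gripper's body presses on something with over 40 N, if the wrist force passes 120 N, or if a joint passes its speed limit or range.

ROBOT

A 6-joint arm with a two-finger parallel gripper is mounted at the origin on the work surface. World frame = base frame: x ahead of the robot, y to its left, z up, the work surface at z = 0. Lengths are in m, angles in rad, forces in N, time in s.
With the tool pointing down it reaches from about 0.4 to 0.925 m from the base axis. Payload 12.5 kg.
Tool frame: the origin (TCP) lies midway between the tips of the shut fingers; the grasp point (between the pads) lies 19 mm behind it; z points along the fingers, y is the line along which they close (so a half turn about z gives the same grasp; the last joint's range is limited). The gripper opens to 95 mm and grips with 3 to 60 N. Pads are 20 mm wide; open, the fingers measure 119 mm over their backs; the gripper's body (75 mm by 180 mm) begins 59 mm behind the grasp point.
Start: joints at [-1.338, 0.491, 1.559, -0, 1.092, -0.106], TCP at [0.208, -0.589, 0.215] pointing down, gripper open.
Joint ranges: [-3.1, 3.1], [-0.84, 2.19], [0.05, 2.79], [-1.13, 4.28], [0.06, 2.93], [-2.69, 2.69]. Speed limits (rad/s): [2.22, 2.22, 2.79, 3.14, 3.14, 3.14].

INTERFACE

Orientations are given as a unit quaternion [w, x, y, z].
In Python, from plant import robot, optics gives the robot as it stands. The module is installed in compiled form; this text tells all that it offers. Calls block until the motion is done:
- robot.move_to(position, orientation): joint-space move of the TCP to a pose.
- robot.line_to(position, orientation=None, v=0.15, contact_N=None): straight line of the TCP; orientation=None keeps the orientation; v is the mean speed in m/s. With contact_N (N) it stops when the force on the tool has changed by that much, and returns True; else False.
- robot.goto_joints(angles): joint-space move.
- robot.gripper_open() and robot.grasp(squeeze=None): open the fingers fully, or close them until they stop; squeeze is the grip in N (None keeps the last).
- robot.hold(seconds).
- robot.ik(position, orientation): joint angles nearest the present ones, or None.
- optics.get_image(name): name is "scene" or "side" or "wrist"; returns (picture, depth): 420x560x3 uint8, red, green, blue; 420x560 float32, m along the optical axis (not along the pixel's ray), 0 where there is no reading.
- optics.camera_model(name): a dict with "fx", "fy", "cx", "cy" (pixels), "view" (4x4, takes a point from world to camera coordinates). Camera axes: x right, y down, z forward; pixel columns grow to the right and rows downward; lengths in m; the calibration is good to about 2 mm. A picture is of the moment at which its call begins: read the wrist's pose just before it. camera_model takes no time and is no camera call; for the wrist camera it gives the pose at the moment of the call.
A pose or a line that the arm cannot do raises robot.PlanningError and nothing moves.
- robot.sign_off(): hands the job in; it is judged then, once.
Readings, each from a call of its own:
- robot.current_time(): time.
- robot.current_joint_pos(): joint angles.
- robot.current_qvel(): joint speeds.
- robot.current_joint_torque(): joint torques, N m.
- robot.current_ee_pos(): TCP position.
- robot.current_eef_rot(): TCP orientation.
- robot.current_contact_force(): force on the tool from outside, world axes, zero at the start.
- robot.current_torque(): the same for the moment, N m.
- robot.current_gripper_width(): finger opening in m.
- robot.current_grip_force(): force on a finger pad.
Only numpy, scipy, OpenCV 4.12 (cv2) and the standard library are available. Lean on these libraries where they do the work, as an engineer would, in place of code of your own. Each camera call takes 0.05 s, during which the arm holds its last target. There are 200 camera calls.

## Working session

There is one attempt and no reset: what is moved stays moved. The work goes in short steps, each a Python script; the robot and the scene stay as the last script left them, time stands still between calls to the robot, and variables do not carry over. Pictures are saved under pics/ and viewed, at most 10 in all, crops included, and the job is handed in when it is done.

```bash
mkdir -p pics; cat > h.py <<'E'
import numpy as np, cv2
from plant import robot, optics
def snap(n):
    m=optics.camera_model(n); p,d=optics.get_image(n)
    np.savez(f'{n}.npz',p=p,d=d,view=m['view'],K=[m['fx'],m['fy'],m['cx'],m['cy']]); return p,d,m
def load(n):
    z=np.load(f'{n}.npz'); return z['p'],z['d'],z['view'],z['K']
def cloud(n):
    p,d,V,K=load(n); v,u=np.indices(d.shape)
    c=np.stack([(u-K[2])/K[0]*d,(v-K[3])/K[1]*d,d],-1)
    W=(c-V[:3,3])@V[:3,:3]; W[d==0]=np.nan
    return p,W
def ray(n,u,v,z):
    p,d,V,K=load(n); R=V[:3,:3]; o=-R.T@V[:3,3]
    r=R.T@np.array([(u-K[2])/K[0],(v-K[3])/K[1],1]); return o+r*(z-o[2])/r[2]
def proj(n,P):
    p,d,V,K=load(n); c=V[:3,:3]@np.array(P)+V[:3,3]; return K[0]*c[0]/c[2]+K[2],K[1]*c[1]/c[2]+K[3]
E
python3 - <<'E'
from h import *
for n in('scene','side'):
    p,d,m=snap(n); cv2.imwrite(f'pics/{n}0.png',cv2.resize(p[...,::-1],(800,600),interpolation=3))
    V=m['view'];print(n,m['fx'],-V[:3,:3].T@V[:3,3],(d==0).mean())
E
```

```text
scene 428.47022403568116 [ 0.89917679 -0.36111818  1.06112714] 0.003805272108843537
side 387.39653667992127 [0.08538344 0.73851042 0.85202883] 0.004043367346938775
```

View pics/scene0.png

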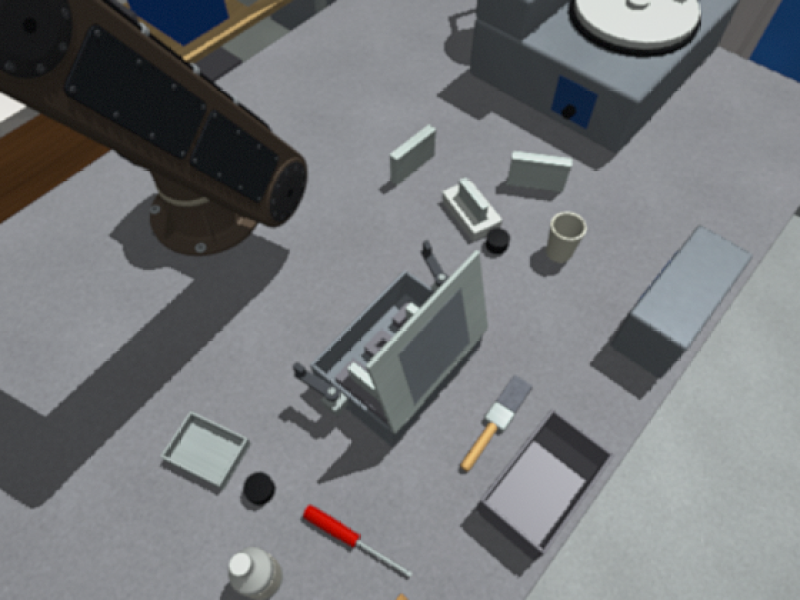

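View pics/side0.png

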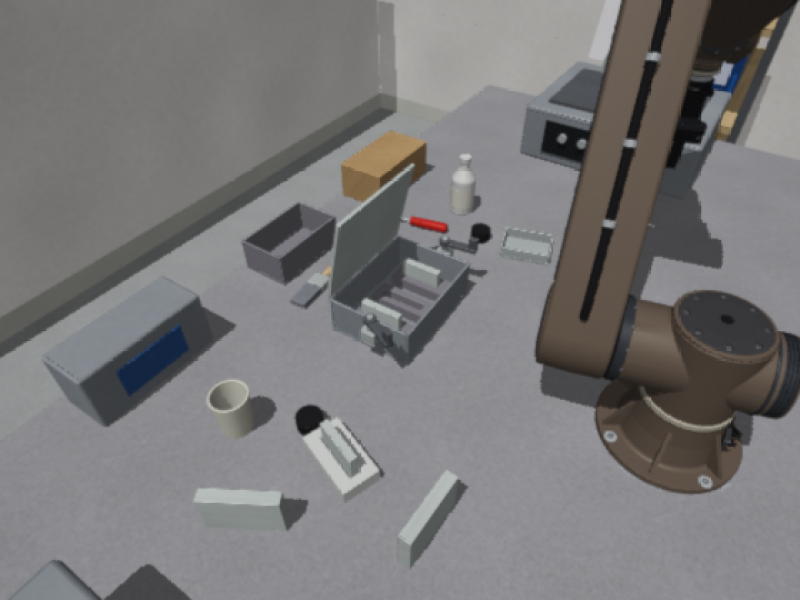

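Coupon candidates (scene picture at 800x600): plates at (413,153), (540,170) and the one in the white stand at (472,200). The last fits: it is the smallest and stands in the stand. I'll measure all three and confirm with a crop.

```bash
python3 - <<'E'
from h import *
def rect(P):
    (c,s,a)=cv2.minAreaRect((P[:,:2]*1000).astype(np.float32)); return np.round(c,1),np.round(s,1),round(a,1)
for n,cs in(('scene',{'A':(413,153),'B':(540,170),'S':(472,205)}),('side',{'S':(343,455),'B':(240,508),'A':(430,518)})):
    p,W=cloud(n); 
    for k,(u,v) in cs.items():
        u=int(u*.7);v=int(v*.7);r=32
        sl=(slice(max(v-r,0),v+r),slice(max(u-r,0),u+r)); w=W[sl].reshape(-1,3)
        w=w[~np.isnan(w[:,0])]
        zs=w[:,2]; print(n,k,'hist',[(h,int(((zs*1000>h)&(zs*1000<=h+5)).sum())) for h in range(0,110,5)])
        if k=='S':
            for lo,hi in((.026,.034),(.066,.078)):
                q=w[(zs>lo)&(zs<hi)]; print(lo,len(q),rect(q) if len(q)>4 else'',q.mean(0) )
    w=W.reshape(-1,3)
    c0=ray(n,*((380*.7,345*.7) if n=='scene' else (400*.7,290*.7)),.03); print('case~',c0)
    near=np.linalg.norm(w[:,:2]-c0[:2],axis=1)<.25
    for lo,hi in((.081,.089),(.124,.137)):
        q=w[near&(w[:,2]>lo)&(w[:,2]<hi)]; print(lo,len(q),rect(q))
        m=(near&(w[:,2]>lo)&(w[:,2]<hi)).reshape(420,560).astype(np.uint8)
        k,l,st,ce=cv2.connectedComponentsWithStats(m)
        for i in range(1,k):
            if st[i,4]>5: print('   ',st[i,4],ce[i].round(1),W[l==i].mean(0).round(4))
p=load('scene')[0]; a=cv2.resize(p[95:185,250:410,::-1],(640,360),interpolation=3)
b=cv2.resize(p[160:310,190:360,::-1],(640,565),interpolation=3)
cv2.imwrite('pics/c1.png',a); cv2.imwrite('pics/c2.png',b)
E
```

```text
scene A hist [(0, 2298), (5, 369), (10, 38), (15, 34), (20, 39), (25, 50), (30, 94), (35, 37), (40, 29), (45, 34), (50, 38), (55, 39), (60, 31), (65, 39), (70, 30), (75, 45), (80, 73), (85, 162), (90, 12), (95, 0), (100, 0), (105, 0)]
scene B hist [(0, 2227), (5, 377), (10, 71), (15, 50), (20, 58), (25, 54), (30, 56), (35, 56), (40, 49), (45, 42), (50, 47), (55, 44), (60, 52), (65, 46), (70, 51), (75, 51), (80, 88), (85, 185), (90, 27), (95, 0), (100, 0), (105, 0)]
scene S hist [(0, 2014), (5, 300), (10, 61), (15, 57), (20, 60), (25, 188), (30, 518), (35, 51), (40, 33), (45, 25), (50, 33), (55, 31), (60, 31), (65, 28), (70, 93), (75, 53), (80, 3), (85, 2), (90, 0), (95, 0), (100, 0), (105, 0)]
0.026 626 (array([456.7, 379.9]), array([153.8, 200.1]), 31.5) [0.47704886 0.35886682 0.03104633]
0.066 159 (array([440. , 418.5]), array([ 82.5, 150.4]), 10.7) [0.45174748 0.37928881 0.07317082]
case~ [ 0.52412981 -0.00482207  0.03      ]
0.081 510 (array([572. ,  -9.7]), array([198.7, 304.1]), 0.5)
    471 [253.9 241.4] [ 0.5187 -0.0397  0.0853]
0.124 347 (array([571.4,   6.6]), array([344.1,
[... 742 characters left out ...]
 (75, 74), (80, 487), (85, 167), (90, 0), (95, 0), (100, 0), (105, 0)]
side A hist [(0, 1267), (5, 33), (10, 29), (15, 31), (20, 39), (25, 33), (30, 37), (35, 33), (40, 47), (45, 35), (50, 43), (55, 42), (60, 38), (65, 37), (70, 45), (75, 41), (80, 454), (85, 207), (90, 0), (95, 0), (100, 0), (105, 0)]
case~ [ 0.58866446 -0.02434213  0.03      ]
0.081 526 (array([568.7,   1.6]), array([193.9, 302.5]), 0.5)
    510 [279.3 198.8] [0.5696 0.0064 0.0845]
    11 [310.8 174.2] [ 0.5487 -0.1448  0.0843]
0.124 187 (array([566.6,   8.7]), array([344.4, 183.1]), 89.7)
    128 [253.8 178.4] [0.6532 0.0168 0.1305]
    24 [331.2 168. ] [ 0.4842 -0.1547  0.1293]
    35 [271.  232.4] [0.4849 0.1754 0.1298]
```

View pics/c1.png

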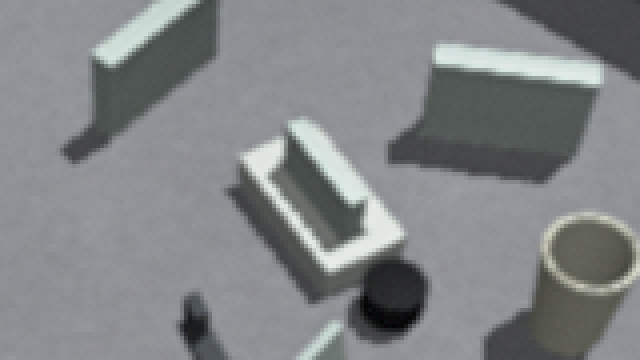

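View pics/c2.png

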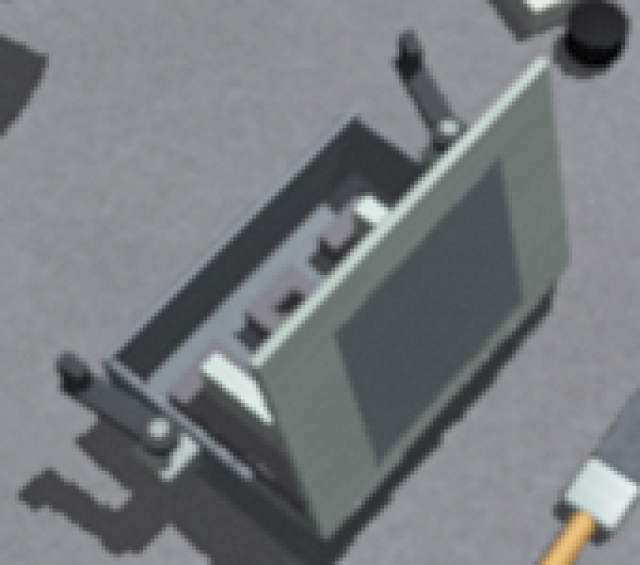

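The crop confirms the coupon: the plate in the stand (crop 325,165) has its top at about 72 mm, while the two other plates stand about 85 mm high. The second crop shows the free middle slot (285,300), the pivots (450,130) and (160,430), and the buttons splayed slightly outward. Next I'll refine the coupon, case axes and lid angle.

```bash
python3 - <<'E'
from h import *
def rect(P):
    (c,s,a)=cv2.minAreaRect((P[:,:2]*1000).astype(np.float32)); return np.round(c,1),np.round(s,1),round(a,1)
for n in('scene','side'):
    p,W=cloud(n); w=W.reshape(-1,3); 
    hsv=cv2.cvtColor(p,cv2.COLOR_RGB2HSV); b=p.min(-1).reshape(-1)
    near=np.linalg.norm(w[:,:2]-[.447,.374],axis=1)
    q=w[(near<.07)&(w[:,2]>.066)&(w[:,2]<.08)]; print(n,'coupon',rect(q),q.mean(0),len(q))
    q=w[(near<.12)&(w[:,2]>.026)&(w[:,2]<.034)&(b>140)]; print(' stand',rect(q),len(q))
    # lid: plane fit
    q=w[(w[:,0]>.58)&(w[:,0]<.74)&(np.abs(w[:,1])<.11)&(w[:,2]>.11)&(w[:,2]<.26)]
    for _ in range(3):
        c=q.mean(0); N=np.linalg.svd(q-c,full_matrices=False)[2][2]; N*=np.sign(N[0]); r=(q-c)@N; q=q[abs(r)<max(.003,2*r.std())]
    print(' lid c',c.round(4),'n',N.round(4),'yaw',np.degrees(np.arctan2(N[1],N[0])).round(2),'theta',np.arctan2(np.hypot(*N[:2]),N[2]).round(3),r.std().round(4))
    q=w[(w[:,0]>.55)&(w[:,0]<.8)&(abs(w[:,1])<.2)&(w[:,2]>.268)&(w[:,2]<.30)]
    if len(q): print(' lid top',q.min(0),q.max(0))
    # front rim
    q=w[(w[:,0]>.42)&(w[:,0]<.5)&(abs(w[:,1])<.11)&(w[:,2]>.080)&(w[:,2]<.09)]
    if len(q)>5: f=np.polyfit(q[:,1],q[:,0],1); print(' front rim',f,len(q),'yaw',-np.degrees(np.arctan(f[0])), q[:,0].min(),q[:,0].max())
    for s in(1,-1):
        q=w[(w[:,0]>.49)&(w[:,0]<.64)&(s*w[:,1]>.09)&(s*w[:,1]<.145)&(w[:,2]>.081)&(w[:,2]<.089)]
        if len(q)>5: f=np.polyfit(q[:,0],q[:,1],1); print(' side rim',s,f,len(q),'yaw',np.degrees(np.arctan(f[0])),np.percentile(q[:,1],[5,50,95]))
        q=w[(w[:,0]>.42)&(w[:,0]<.60)&(s*w[:,1]>.10)&(s*w[:,1]<.22)&(w[:,2]>.098)&(w[:,2]<.112)]
        print(' bar',s,rect(q),len(q))
    for nm,lo,hi in(('blk',.027,.037),('plates',.065,.075)):
        q=w[(w[:,0]>.47)&(w[:,0]<.66)&(abs(w[:,1])<.12)&(w[:,2]>lo)&(w[:,2]<hi)]
        for y0,y1 in((-.12,-.05),(-.05,.05),(.05,.12)):
            g=q[(q[:,1]>y0)&(q[:,1]<y1)]
            if len(g)>5: print('  ',nm,rect(g),len(g))
E
```

```text
scene coupon (array([447.8, 373.1]), array([19.5, 92.4]), 72.5) [0.45026401 0.37079649 0.07348223] 154
 stand (array([447.9, 373.6]), array([ 72.8, 131.6]), 69.6) 311
 lid c [ 0.6479 -0.0053  0.1903] n [0.9752 0.0137 0.2209] yaw 0.81 theta 1.348 0.0008
 lid top [ 0.61726257 -0.1298714   0.26802344] [0.63195295 0.1272569  0.28827732]
 front rim [-0.01280607  0.47687966] 212 yaw 0.7336937672780883 0.47172163975989334 0.4817982336389229
 side rim 1 [0.10885457 0.06906822] 51 yaw 6.2124466963215506 [0.12162818 0.12392772 0.13799831]
 bar 1 (array([517.9, 159.5]), array([24.2, 85.6]), 62.7) 176
 side rim -1 [ 0.0132199  -0.13622261] 155 yaw 0.7574005124011588 [-0.131722   -0.12868484 -0.12521739]
 bar -1 (array([ 518.9, -151.4]), array([87. , 26.5]), 6.5) 263
   blk (array([554.2, -78.2]), array([152.9,  60.7]), 2.6) 389
   blk (array([5.037e+02, 3.000e-01]), array([53.3, 96.5]), 1.5) 195
   blk (array([502.1,  85.8]), array([52.6, 68.8]), 1.4) 130
   plates (array([525.1, -73. ]), array([112.5,  64. ]), 16.1) 177
   plates (array([ 4.785e+02, -1.000e-01]), array([ 3.7, 99. ]), 0.2) 49
  
[... 516 characters left out ...]
23 0.12025903] 84 yaw 0.6917112768820541 [0.12364166 0.12751248 0.13031388]
 bar 1 (array([516.8, 160.9]), array([25.8, 88.8]), 62.5) 173
 side rim -1 [ 0.02269602 -0.14042733] 89 yaw 1.3001628315816744 [-0.14145077 -0.12666924 -0.122576  ]
 bar -1 (array([ 517.8, -152.4]), array([85.9, 23.9]), 10.3) 141
   blk (array([566.8, -84.8]), array([185.9,  66.5]), 0.7) 330
   blk (array([5.658e+02, 5.000e-01]), array([186.8,  98.6]), 0.1) 465
   blk (array([564.4,  85.9]), array([187.1,  67.9]), 0.9) 109
   plates (array([566.6, -86.3]), array([185.9,  67.4]), 0.1) 163
   plates (array([565.9,  -0.9]), array([187.5,  98.2]), 0.4) 87
   plates (array([564.6,  84.6]), array([ 65.6, 187.9]), 89.5) 213
```

```bash
cat >> h.py <<'E'
from scipy.spatial.transform import Rotation as Ro
YAW=np.radians(.8); C=np.array([.568,-.0005,0.])
def cw(x,y,z): # case -> world
    return C+np.array([np.cos(YAW)*x-np.sin(YAW)*y,np.sin(YAW)*x+np.cos(YAW)*y,z])
def quat(yaw,t=0,flip=0):
    """tool down, leaning back by t; tool x lies along heading yaw, y closes across it; flip: half turn about z"""
    e=np.array([np.cos(yaw),np.sin(yaw),0]); z=e*np.sin(t)+np.array([0,0,-np.cos(t)])
    x=e*np.cos(t)+np.array([0,0,np.sin(t)]); R=np.stack([x,np.cross(z,x),z],1)
    if flip: R=R@np.diag([-1,-1,1])
    return Ro.from_matrix(R).as_quat(scalar_first=True)
def st(m=''):
    print(m,'t%.1f'%robot.current_time(),'p',np.round(robot.current_ee_pos(),4),'w%.4f'%robot.current_gripper_width(),'g%.1f'%robot.current_grip_force(),'F',np.round(robot.current_contact_force(),1))
E
python3 - <<'E'
from h import *
for nm,P,y in(('look',(.50,0,.42),YAW),('stand',(.448,.3733,.04),np.radians(-20)),('slot',cw(0,0,.038),YAW)):
    for t in(0,.25):
        for f in(0,1):
            q=robot.ik(P,quat(y,t,f)); print(nm,t,f,None if q is None else np.round(q,2))
st()
p=robot.current_ee_pos(); robot.line_to([p[0],p[1],.42],v=.3)
robot.move_to((.50,0,.42),quat(YAW,0,0)); st()
p,d,m=snap('wrist'); cv2.imwrite('pics/w1.png',cv2.resize(p[...,::-1],(800,600)))
V=m['view'];print(-V[:3,:3].T@V[:3,3])
p,W=cloud('wrist'); w=W.reshape(-1,3)
q=w[(abs(w[:,0]-.5)<.03)&(abs(w[:,1])<.1)];print(np.histogram(q[:,2],bins=np.arange(0,.1,.005))[0])
E
```

```text
look 0 0 [-0.13  0.16  1.52 -0.    1.47  1.42]
look 0 1 [-0.13  0.16  1.52 -0.    1.47 -1.72]
look 0.25 0 [-0.16  0.05  1.66  0.04  1.19  1.39]
look 0.25 1 [-0.16  0.05  1.66  0.04  1.19 -1.75]
stand 0 0 [ 0.58  0.66  1.82 -0.    0.67  2.5 ]
stand 0 1 [ 0.58  0.66  1.82 -0.    0.67 -0.64]
stand 0.25 0 None
stand 0.25 1 [ 0.68  0.64  1.9  -0.45  0.51 -0.16]
slot 0 0 [-0.12  0.65  1.86 -0.    0.64  1.44]
slot 0 1 [-0.12  0.65  1.86 -0.    0.64 -1.7 ]
slot 0.25 0 [-0.13  0.6   2.03  0.14  0.27  1.29]
slot 0.25 1 [-0.13  0.6   2.03  0.14  0.27 -1.85]
 t0.1 p [ 0.2077 -0.5893  0.2141] w0.0948 g0.0 F [ 0.2 -0.1 -0.1]
 t3.3 p [ 0.5001 -0.0006  0.4199] w0.0951 g0.0 F [-0.6 -0.2 -0.4]
[ 5.76269434e-01 -1.92979523e-04  5.89832192e-01]
[ 390 1483   44  105   27  160 1007  113    7  108   17  106   41  173
   92   38  369  123    0]
```

View pics/w1.png

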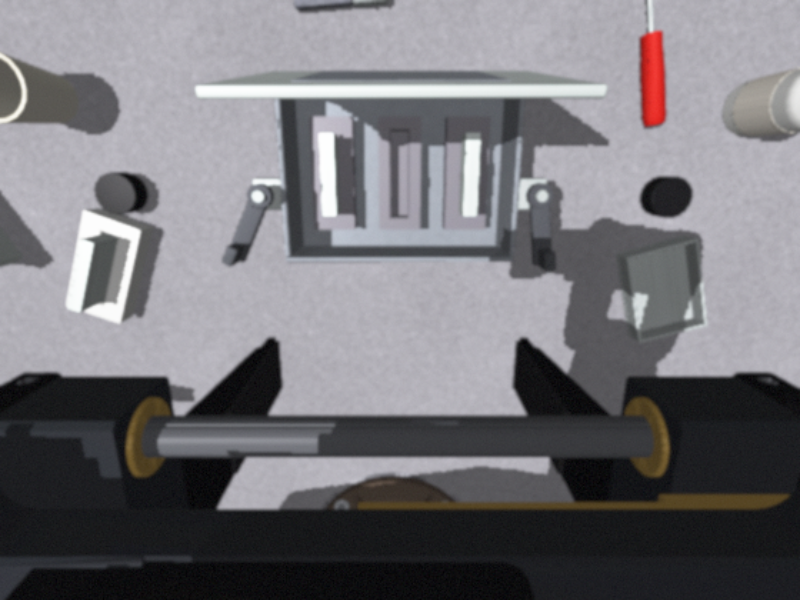

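The wrist view shows the case square on: free slot at (401,175), occupied slots at (328,175) and (472,180), pivots at (262,193) and (539,195), and the stand at (105,265). Now I'll fix the slot centre numerically.

```bash
python3 - <<'E'
from h import *
p,W=cloud('wrist'); w=W.reshape(-1,3)
cl=lambda P:((P-C)@np.array([[np.cos(YAW),-np.sin(YAW),0],[np.sin(YAW),np.cos(YAW),0],[0,0,1]]))
c=cl(w)
def ext(m,nm):
    q=c[m]; print(nm,len(q),'x',np.percentile(q[:,0],[1,50,99]).round(4),'y',np.percentile(q[:,1],[1,50,99]).round(4),'z',np.median(q[:,2]).round(4))
z=c[:,2]
for nm,y0,y1 in(('R',-.11,-.05),('M',-.035,.035),('L',.05,.11)):
    b=(c[:,1]>y0)&(c[:,1]<y1)&(abs(c[:,0])<.08)
    ext(b&(z>.028)&(z<.036),nm+'blk'); 
    if nm!='M': ext(b&(z>.066)&(z<.074),nm+'plate')
    else: ext(b&(z<.014)&(abs(c[:,1])<.017)&(abs(c[:,0])<.045),'slotbottom')
ext((abs(c[:,1])<.1)&(c[:,0]<-.07)&(c[:,0]>-.12)&(z>.081)&(z<.089),'front rim')
ext((abs(c[:,0])<.03)&(abs(c[:,1]-.127)<.012)&(z>.081)&(z<.089),'left rim')
ext((abs(c[:,0])<.03)&(abs(c[:,1]+.127)<.012)&(z>.081)&(z<.089),'right rim')
for u,v in((262,193),(539,195)): P=ray('wrist',u*.7,v*.7,.108); print('pivot',cl(P).round(4))
# lateral profile across middle block by colour-independent height: dip of slot
for x0 in(-.03,0,.03):
    m=(abs(c[:,0]-x0)<.008)&(abs(c[:,1])<.04); b=[(int(y*1000),round(float(np.median(z[m&(abs(c[:,1]-y)<.0015)])*1000))) for y in np.arange(-.034,.035,.003)]; print(x0,b)
q=w[(np.linalg.norm(w[:,:2]-[.448,.373],axis=1)<.07)&(w[:,2]>.066)&(w[:,2]<.08)]
print(cv2.minAreaRect((q[:,:2]*1000).astype(np.float32)))
E
```

```text
Rblk 1599 x [-0.0646  0.0047  0.0633] y [-0.1065 -0.0737 -0.0569] z 0.0318
Rplate 595 x [-0.0451  0.0004  0.0422] y [-0.0895 -0.0815 -0.0738] z 0.0692
Mblk 1639 x [-0.0645  0.0032  0.0634] y [-0.0264 -0.0019  0.0228] z 0.0316
slotbottom 579 x [-0.044   0.0012  0.0446] y [-0.011 -0.002  0.007] z 0.0097
Lblk 1635 x [-0.0662  0.0032  0.0634] y [0.0533 0.0701 0.1028] z 0.0317
Lplate 597 x [-0.045   0.0005  0.0423] y [0.0701 0.0778 0.086 ] z 0.0691
front rim 489 x [-0.0952 -0.0927 -0.0899] y [-0.0975 -0.0001  0.0972] z 0.0843
left rim 168 x [-0.0296  0.0008  0.029 ] y [0.1216 0.1243 0.1279] z 0.0843
right rim 170 x [-0.0297  0.0006  0.0298] y [-0.1318 -0.1281 -0.1255] z 0.0843
pivot [-0.0191  0.1404  0.108 ]
pivot [-0.0213 -0.1478  0.108 ]
-0.03 [(-34, 6), (-31, 5), (-28, 6), (-25, 32), (-22, 32), (-19, 32), (-16, 32), (-13, 31), (-10, 10), (-7, 9), (-4, 10), (-1, 10), (1, 10), (4, 10), (7, 20), (10, 32), (13, 32), (16, 33), (19, 31), (22, 32), (25, 6), (28, 6), (31, 5)]
0 [(-34, 6), (-31, 6), (-28, 6), (-25, 32), (-22, 32), (-19, 31), (-16, 32), (-13, 31), (-10, 10), (-7, 10), (-4, 10), (-1, 10), (1, 10), (4, 10), (7, 20), (10, 31), (13, 31), (16, 32), (19, 32), (22, 32), (25, 6), (28, 5), (31, 6)]
0.03 [(-34, 6), (-31, 6), (-28, 6), (-25, 32), (-22, 31), (-19, 32), (-16, 32), (-13, 31), (-10, 9), (-7, 10), (-4, 10), (-1, 10), (1, 10), (4, 10), (7, 25), (10, 32), (13, 31), (16, 32), (19, 32), (22, 31), (25, 6), (28, 6), (31, 6)]
((447.42919921875, 370.90435791015625), (17.83203887939453, 90.88675689697266), 70.8197021484375)
```

```bash
python3 - <<'E'
from h import *
for n in('scene','side'):
    p,W=cloud(n); w=W.reshape(-1,3); c=(w-C)@np.array([[np.cos(YAW),-np.sin(YAW),0],[np.sin(YAW),np.cos(YAW),0],[0,0,1]]); z=c[:,2]
    for s in(1,-1):
        for nm,m in(('plate',(abs(s*c[:,1]-.08)<.02)&(abs(c[:,0])<.06)&(z>.066)&(z<.074)&(p.min(-1).reshape(-1)>130)),('rim',(abs(s*c[:,1]-.127)<.01)&(abs(c[:,0]+.06)<.03)&(z>.081)&(z<.089))):
            q=c[m]
            if len(q)>5: print(n,s,nm,len(q),np.percentile(q[:,0],[2,98]).round(4),np.percentile(q[:,1],[3,50,97]).round(4))
Q=quat(np.radians(-20),.12,1); a=np.array([.448,.3728,.040]); back=lambda d:a-d*np.array([np.cos(-.349)*np.sin(.12),np.sin(-.349)*np.sin(.12),-np.cos(.12)])
print(robot.ik(back(.12),Q),robot.ik(a,Q))
robot.move_to(back(.30),Q); st()
robot.line_to(back(.06),v=.25); robot.line_to(a,v=.08,contact_N=8); st('at')
robot.grasp(25); st('grasp')
robot.line_to(a+[0,0,.06],v=.08); st('lift')
robot.line_to(a+[0,0,.30],v=.25); st('up')
p,d,m=snap('scene'); cv2.imwrite('pics/g.png',cv2.resize(p[50:300,200:480,::-1],(672,600)))
E
```

```text
scene 1 plate 46 [-0.045  -0.0238] [0.0717 0.0777 0.0866]
scene 1 rim 50 [-0.0896 -0.0332] [0.1214 0.1248 0.129 ]
scene -1 plate 122 [-0.045   0.0122] [-0.0886 -0.0823 -0.0733]
scene -1 rim 58 [-0.0884 -0.0314] [-0.1307 -0.1277 -0.1245]
side 1 plate 133 [-0.0415  0.0443] [0.0721 0.0807 0.0886]
side 1 rim 45 [-0.0889 -0.0326] [0.1225 0.1276 0.1306]
side -1 plate 104 [-0.0411  0.0377] [-0.088  -0.0783 -0.071 ]
side -1 rim 34 [-0.0879 -0.0326] [-0.1302 -0.126  -0.1225]
[ 0.64857531  0.46673366  1.78318182 -0.13659649  0.83104334 -0.4840548 ] [ 0.62717414  0.64512989  1.85767097 -0.18224862  0.57897537 -0.44485809]
 t5.0 p [0.4147 0.3846 0.338 ] w0.0948 g0.0 F [-0.  -0.4 -0.6]
at t7.0 p [0.4481 0.3729 0.0403] w0.0950 g0.0 F [0.2 0.1 0.2]
grasp t8.2 p [0.448  0.3728 0.04  ] w0.0158 g25.0 F [ 0.6  0.1 -0.5]
lift t9.1 p [0.4478 0.3726 0.0996] w0.0158 g25.0 F [ 0.3 -0.3 -1.7]
up t10.2 p [0.4476 0.3725 0.3385] w0.0161 g25.0 F [-0.7  0.6 -2.5]
```

View pics/g.png

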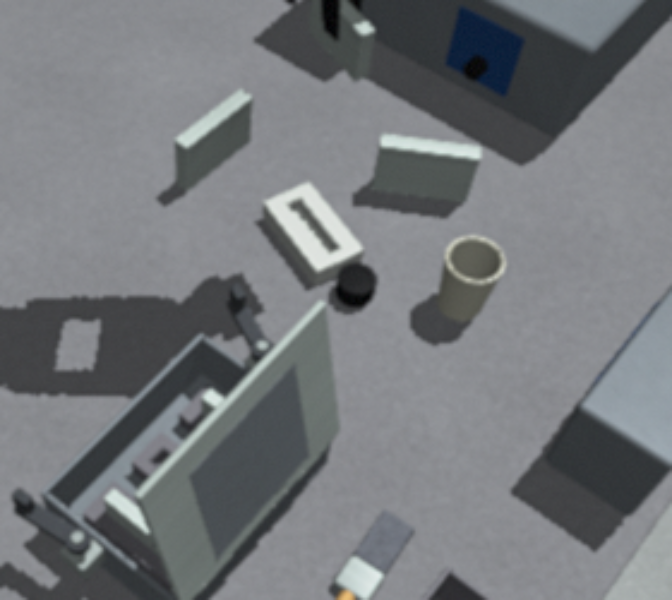

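The coupon is held (at (350,40) in the crop) and the stand is empty. Now I'll place it, coming in from the front, clear of the lid.

```bash
python3 - <<'E'
from h import *
Q=quat(YAW,.12,1); y=-.001
robot.move_to(cw(-.05,y,.34),Q); st()
robot.line_to(cw(-.04,y,.17),v=.2); robot.line_to(cw(0,y,.16),v=.15); st('above')
robot.line_to(cw(0,y,.068),v=.12,contact_N=8); st('mouth')
h=robot.line_to(cw(0,y,.037),v=.04,contact_N=6); st('down %s'%h)
E
```

```text
t11.7 p [ 0.5181 -0.0016  0.3399] w0.0158 g25.0 F [-0.4  0.5 -2.3]
above t13.1 p [ 0.5679 -0.0014  0.1603] w0.0160 g25.0 F [-0.8 -0.2 -2.6]
mouth t14.1 p [ 0.5683 -0.0015  0.0686] w0.0159 g25.0 F [-0.9  0.3 -2.1]
down True t14.8 p [ 0.5677 -0.0015  0.0378] w0.0156 g25.0 F [-0.   0.5  4. ]
```

```bash
python3 - <<'E'
from h import *
Q=quat(YAW,.12,1); y=-.001
robot.gripper_open(); st('open')
robot.line_to(cw(-.006,y,.10),v=.1); robot.line_to(cw(-.02,y,.17),v=.2); robot.line_to(cw(-.06,y,.36),v=.3); st()
for n in('scene','side','wrist'):
    p,d,m=snap(n); p,W=cloud(n); w=W.reshape(-1,3)
    q=w[(abs(w[:,0]-.568)<.07)&(abs(w[:,1])<.02)&(w[:,2]>.064)&(w[:,2]<.076)]
    if len(q)>5: print(n,len(q),q.mean(0).round(4),cv2.minAreaRect((q[:,:2]*1000).astype(np.float32)))
p=load('side')[0]; cv2.imwrite('pics/p1.png',cv2.resize(p[110:270,220:340,::-1],(450,600)))
E
```

```text
open t16.1 p [ 0.5672 -0.0014  0.0375] w0.0952 g0.0 F [-0.8  0.  -0.5]
 t18.2 p [ 0.5079 -0.0023  0.3578] w0.0950 g0.0 F [ 0.9  0.2 -0.6]
scene 48 [ 0.5331 -0.0015  0.0701] ((533.7752685546875, -1.0630321502685547), (18.475086212158203, 16.829797744750977), 2.527205228805542)
side 144 [0.5663 0.0014 0.0691] ((568.41552734375, -0.30847740173339844), (92.05480194091797, 20.330589294433594), 1.5660576820373535)
wrist 615 [ 0.5633 -0.003   0.0694] ((566.0490112304688, -3.304616928100586), (90.4717788696289, 15.10858154296875), 1.0738478899002075)
```

View pics/p1.png

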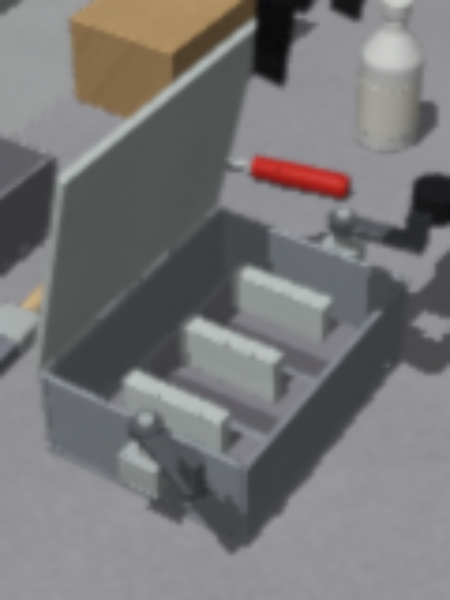

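The side crop shows the coupon upright in the middle slot, centred at (235,360), between the two others. Next, the lid.

```bash
python3 - <<'E'
from h import *
Q=quat(YAW,0,1)
def P(th,r=.180,ex=0):
    s,c=np.sin(th),np.cos(th); o=.008+.010*s+ex
    return cw(.095-r*c+o*s,0,.085+r*s+o*c)
a=P(1.349,ex=.02); print(a,P(0))
p=robot.current_ee_pos(); robot.line_to([p[0],p[1],.41],v=.3); robot.grasp(10); 
robot.line_to([a[0]+.01,a[1],.40],Q,v=.3); robot.line_to(a,v=.15,contact_N=10); st('behind')
for th in np.linspace(1.3,.06,11):
    h=robot.line_to(P(th,ex=-.002),v=.12,contact_N=25)
    print(round(th,2),h,np.round(robot.current_contact_force(),1))
    if h: break
h=robot.line_to(P(0,ex=-.004),v=.04,contact_N=12); st('shut %s'%h)
p=robot.current_ee_pos(); robot.line_to([p[0],p[1],.20],v=.2); st()
p,d,m=snap('side'); cv2.imwrite('pics/l1.png',cv2.resize(p[110:270,200:360,::-1],(600,600)))
p,W=cloud('side');w=W.reshape(-1,3)
for x in(.48,.52,.60,.64):
    q=w[(abs(w[:,0]-x)<.01)&(abs(w[:,1])<.1)&(w[:,2]<.12)]; print(x,np.median(q[:,2]))
E
```

```text
[0.66022438 0.00078778 0.26889614] [ 0.48300829 -0.00168679  0.093     ]
behind t21.9 p [0.6604 0.0008 0.2702] w0.0005 g0.0 F [-0.2 -0.3  1. ]
1.3 False [ 0.3  0.9 -0. ]
1.18 False [0.8 0.  0.8]
1.05 False [-0.2 -0.4  0.8]
0.93 False [ 0.4  0.5 -0.4]
0.8 False [-0.3 -0.4  0.8]
0.68 False [ 0.3 -0.3 -0.5]
0.56 False [ 0.1 -0.2 -0.3]
0.43 False [-0.1 -0.1  0.1]
0.31 False [ 0.  -0.8  0.5]
0.18 False [ 0.2 -0.7  0.2]
0.06 False [-0.5 -0.8  0.5]
shut True t26.1 p [ 0.484  -0.0018  0.0932] w0.0002 g4.5 F [-1.5  0.   9.3]
 t26.7 p [ 0.4835 -0.0017  0.1991] w0.0002 g0.0 F [-0.4  0.6  0.6]
0.48 0.049890423152275765
0.52 0.09365746433377886
0.6 0.09364211078178886
0.64 0.09383031497356208
```

View pics/l1.png

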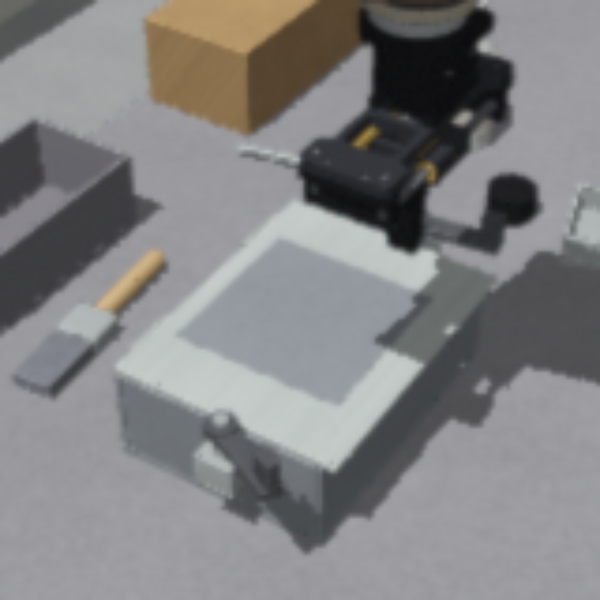

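The lid lies flat and shut: its top measures 93.7 mm all over, and the left button in view is still outside at (245,460). Now the turnbuttons.

```bash
python3 - <<'E'
from h import *
Q=quat(YAW,0,1)
def T(s,ph,ex=0,z=.112,r=.065):
    S,K=np.sin(ph),np.cos(ph); o=.006+.010*abs(S)+.012*abs(K)+ex
    x=-.02-r*K-o*S; y=.147-r*S+o*K
    return cw(x,s*y-.001,z)
for s,p0 in((1,-.437),(-1,-.12)):
    robot.line_to(T(s,p0,.03,.19),Q,v=.3); h=robot.line_to(T(s,p0,.03),v=.2,contact_N=8); st('down %s'%h)
    if h: break
    for ph in np.append(np.linspace(p0,1.5,9),1.57):
        h=robot.line_to(T(s,ph,-.001),v=.1,contact_N=15)
        if h: print('contact at',ph); break
    h=robot.line_to(T(s,1.6,-.002),v=.04,contact_N=8); st('end %s'%h)
    robot.line_to(T(s,1.57,.03),v=.15); robot.line_to(T(s,1.57,.03,.19),v=.3)
p=robot.current_ee_pos(); robot.line_to([.42,-.15,.40],v=.3); st()
for n in('scene','side'):
    p,d,m=snap(n); p,W=cloud(n); w=W.reshape(-1,3)
    for s in(1,-1):
        q=w[(abs(w[:,0]-.55)<.1)&(s*w[:,1]>.03)&(s*w[:,1]<.25)&(w[:,2]>.124)&(w[:,2]<.137)]
        pv=cw(-.02,s*.147-.001,0); v=q.mean(0)-pv; print(n,s,len(q),'phi',np.arctan2(-s*v[1],-v[0]))
p=load('side')[0]; cv2.imwrite('pics/e.png',cv2.resize(p[...,::-1],(800,600)))
E
```

```text
down False t28.2 p [0.5082 0.2177 0.1127] w0.0008 g0.0 F [-0.4  0.4  0.5]
end False t31.7 p [0.5316 0.0801 0.1117] w0.0005 g7.0 F [-15.    2.3   7.1]
down False t34.1 p [ 0.4926 -0.2055  0.1125] w0.0002 g0.0 F [ 1.  -0.1  0.7]
end False t37.4 p [ 0.5341 -0.0838  0.1117] w0.0004 g7.5 F [-14.9  -5.6   5.6]
 t39.1 p [ 0.42   -0.1497  0.3983] w0.0004 g0.0 F [-0.1  0.5 -0.1]
scene 1 42 phi 1.6296136326030826
scene -1 50 phi 1.5999569205459807
side 1 30 phi 1.5924994072725587
side -1 23 phi 1.5641677480705083
```

View pics/e.png

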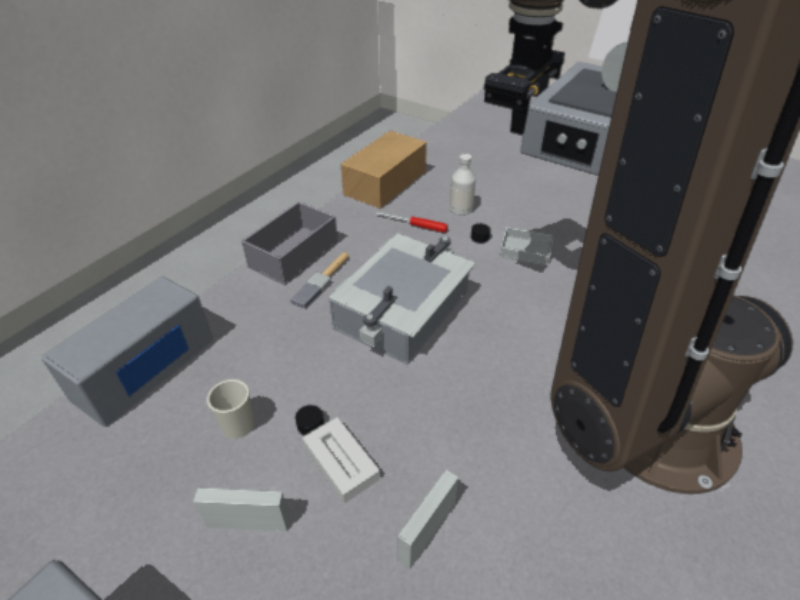

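Both buttons lie square across the shut lid, at (388,300) and (437,248), and all the bystanders are where they were. Nothing touches the robot, so I'm handing in.

```bash
python3 -c "
from plant import robot
print(robot.sign_off())"
```

```text
the job is handed in; nothing more can be done
None
```

The coupon stands upright in the middle slot, the lid is shut, and both turnbuttons are square across it. The job was handed in at about 39 s, but the hand-in call returned no verdict.

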